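# Nip up the tube clamp with the tommy bar

## Task

The frame tube in the V-block clamp is only finger tight: take the tommy bar off its rest, feel with its plain end round the side of the clamp screw's head that faces you until you find the hidden hole, and slide the bar in to the bottom. Then swing the bar clockwise (seen from above) until the screw comes up tight, and let go with the bar left home in the hole. Feel gently, do not ram the bar against the head or lean on it once the screw is tight, and leave the other things on the bench where they are.

Things in the scene. Friction and masses are not known exactly. Their poses are not given: they have to be found in the camera images.
- clamp: V-block clamp fixed to the bench: steel V-block 100 long (x) x 104 wide x 62 tall under a 35 mm frame tube that lies along x from -75 to 222 mm, where a cross tube 124 long ends it; second V-block at x = 160 mm. Origin on the bench, right below the screw axis; +x along the tube away from the robot, z up
- bridge_top (a point): middle of the top of the clamp's dark stirrup, 118 mm above the bench on the screw axis: a round boss 32 across on a bridge 32 (x) x 130 (y), top at 111 mm, across the tube on two legs 59 mm either side. The clamp screw passes down through it. Axes as the clamp's
- head_centre (a point): point on the vertical screw axis at the tommy hole's height, 140 mm above the bench, in the middle of the screw's head: a smooth steel cylinder 56 in diameter, from 124 to 156 mm above the bench. Axes as the clamp's; it belongs to the clamp and does not turn with the screw. One hole, 15 across, sharp edged, runs level from the head's side through this axis to a flat bottom 12 mm beyond it
- cap_rim (a point): point on the screw axis at the underside of the round spatter cap that covers the head, 156 mm above the bench; cap 76 in diameter, 12 tall with its nut, overhanging the head by 10 mm. The hole's mouth is out of sight below it, at a turn that is not measured: seen from the axis, anywhere from 0.25 rad to the left (+y) to 0.60 rad to the right (-y) of the clamp's -x direction (robot's side)
- screw (a joint): turn of the screw in rad: always 0 at the start (finger tight; tells nothing of where the hole is), grows as the head turns clockwise seen from above (a bar pointing to the robot swings to the robot's left, +y). The bar has play: it swings 0.1 to 0.2 rad before the head follows. Steady drag of about 0.4 N m, stays where it is left, stops hard at 0.80: tight
- bar: tommy bar: straight round steel bar 12 in diameter, 130 to 210 g, a black 20 mm ball at one end. Origin on its centreline, 90 mm from the plain end, 92 mm from the ball's centre; +x towards the plain end. Starts level in the notches of its rest, centreline 36 mm above the bench, plain end roughly away from the robot
- bar_tip (a point): centre of the bar's plain end face (last 4 mm taper to 8.4 mm across): the end that goes in the hole; axes as the bar's
- rest: wooden bar rest, fixed: foot 150 (x, along the bar) x 36 x 10 tall, two notched cheeks 18 thick, 40 tall, centred 55 mm either side of its middle, so 92 mm of bar is free between them. Origin under its middle. It stands left or right of the clamp
- tray: small steel parts tray with a divider, fixed, 130 x 90 x 28 tall, on the other side from the rest; origin under its middle; bystander
- wrench: small spanner lying flat, 170 long; bystander, leave it alone
- brush: hand brush lying flat, 200 long; bystander, leave it alone
- hammer: hammer lying flat, 240 long; bystander, leave it alone
- shell: short plain tube (bottom bracket shell) standing on end, 40 across, 68 tall; bystander, leave it alone
- small_vblock: loose small steel V-block, 55 x 56 x 44 tall, V upwards; bystander, leave it alone
Not all that is in view belongs to the job. What is shaped like the bar but pink is not meant.

How it is judged:
By the outcome, as a careful person would: the job done as asked, in the order asked, and still so for the second after the job is handed in, with the robot touching nothing.
It also fails if it takes over 64 s, if anything falls off the work surface, if the arm or the gripper's body presses on something with over 40 N, if the wrist force passes 120 N, or if a joint passes its speed limit or range.

## Robot

A 6-joint arm with a two-finger parallel gripper is mounted at the origin on the work surface. World frame = base frame: x ahead of the robot, y to its left, z up, the work surface at z = 0. Lengths are in m, angles in rad, forces in N, time in s.
With the tool pointing down it reaches from about 0.225 to 0.875 m from the base axis. Payload 3.4 kg.
Tool frame: the origin (TCP) lies on the centre line of the jaws, within the pads' length; the fingertips stand 22 mm ahead of it and the grasp point (between the pads) lies 3 mm ahead of it; z points along the fingers, y is the line along which they close (so a half turn about z gives the same grasp; the last joint's range is limited). The gripper opens to 85 mm and grips with 20 to 120 N. Pads are 22 mm wide; open, the fingers measure 114 mm over their backs; the gripper's body (76 mm by 85 mm) begins 54 mm behind the grasp point. The pads swing forward as they close: fully open they stand 13 mm farther back than shut.
Start: joints at [1.086, 0.276, 1.505, -0, 1.361, -0.121], TCP at [0.205, 0.537, 0.253] pointing down, gripper open.
Joint ranges: [-2.89, 2.89], [-0.75, 2.08], [0.22, 2.7], [-1.18, 4.32], [0.11, 2.71], [-2.7, 2.7]. Speed limits (rad/s): [2.57, 2.57, 3.14, 3.14, 3.14, 3.14].

## Interface

Orientations are given as a unit quaternion [w, x, y, z].
In Python, from rig import readout, optics, ticket gives the robot as it stands. The module is installed in compiled form; this text tells all that it offers.
- The arm moves only by the shell command python3 -m handwheel 'ROWS' [OPENING] [FORCE]. ROWS is a JSON list of rows, 1 to 5 of them, each written [[dx, dy, dz], turn]: dx, dy, dz in m, then a turn about the tool's z in rad; each row shifts and turns the commanded pose from where the row before left it, along the tool's axes as they then stand; what a row does not reach is not made up. A row lasts 1/12 s, in which the tool goes at most 0.0417 m and 0.125 rad, less where a joint would pass 70% of its speed; a pose out of reach is approached as far as the arm can. OPENING is the finger opening in m, set as the command begins (- or left out keeps the last). The fingers move at their own pace and stop on an object; FORCE is the grip in N (left out, the last holds). Time passes only in rows, so rows that do not move let the fingers close. It prints the time, the measured TCP pose, the force, the opening and the grip force at its end. Input that does not fit is refused with a message, and nothing moves.
- readout.get_state(): the state, without advancing time (a new reading comes with each control period).
- optics.get_image(name): name is "side" or "top"; returns a dict with "img" (480x640x3 uint8, red, green, blue), "camera_matrix" (3x3 intrinsics, pixels), "T" (4x4, takes a point from camera to world coordinates). Camera axes: x right, y down, z forward; pixel columns grow to the right and rows downward; lengths in m; the calibration is good to about 2 mm. A picture is of the moment at which its call begins. There is no depth.
- ticket.sign_off(): hands the job in; it is judged then, once.
The state is a dict: "clock": time; "qpos": joint angles; "qd": joint speeds; "effort": joint torques, N m; "position": TCP position; "ee_rot": TCP orientation; "contact_force": force on the tool from outside, world axes, zero at the start; "moment": the same for the moment, N m; "width": finger opening in m; "gripper_force": force on a finger pad.
Only numpy, scipy, OpenCV 4.12 (cv2) and the standard library are available. Lean on these libraries where they do the work, as an engineer would, in place of code of your own. Each camera call takes 0.05 s, during which the arm holds its last target. There are 200 camera calls.

## Working session

There is one attempt and no reset: what is moved stays moved. The work goes in short steps, Python scripts to look and compute and a shell command to move; the robot and the scene stay as the last step left them, time stands still between calls to the robot, and variables do not carry over. Pictures are saved under pics/ and viewed, at most 12 in all, crops included, and the job is handed in when it is done.

```bash
mkdir -p pics; python3 - <<'E'
from rig import readout, optics
import cv2
print(readout.get_state())
for n in("side","top"):
    d=optics.get_image(n); cv2.imwrite(f"pics/{n}0.png",d["img"][:,:,::-1]); print(n,d["camera_matrix"].tolist(),d["T"].round(4).tolist())
E
```

```text
{'clock': 0.0, 'qpos': array([ 1.08601299e+00,  2.76575841e-01,  1.50616649e+00, -3.23295735e-05,
        1.36072072e+00, -1.21011874e-01]), 'qd': array([ 0.0019093 ,  0.0006758 , -0.0007312 ,  0.00048694, -0.00014455,
       -0.00055363]), 'effort': array([ 3.96612040e-05, -4.16772795e+01, -2.45806700e+01,  1.57667187e-04,
        1.13140073e-02,  8.61335195e-06]), 'position': array([0.20436547, 0.5369053 , 0.25243732]), 'ee_rot': array([-2.63871009e-04,  1.80881109e-01,  9.83504524e-01, -8.97339492e-04]), 'contact_force': array([-0.41629025,  0.33262772, -0.14289605]), 'moment': array([-0.04201219, -0.03572623, -0.00568098]), 'gripper_force': 0.0, 'width': 0.08553176612816062}
side [[622.279937013393, 0.0, 319.9699836136295], [0.0, 622.279937013393, 243.0862058947443], [0.0, 0.0, 1.0]] [[0.9585, -0.1925, 0.2102, 0.1043], [-0.2847, -0.6837, 0.672, -1.038], [0.0143, -0.704, -0.7101, 1.2045], [0.0, 0.0, 0.0, 1.0]]
top [[435.2839772408932, 0.0, 319.1786128958272], [0.0, 435.2839772408932, 245.26289874308816], [0.0, 0.0, 1.0]] [[-0.0045, -0.9974, 0.0714, 0.3497], [-0.9999, 0.0035, -0.0139, 0.0179], [0.0136, -0.0714, -0.9974, 1.0926], [0.0, 0.0, 0.0, 1.0]]
```

View pics/side0.png

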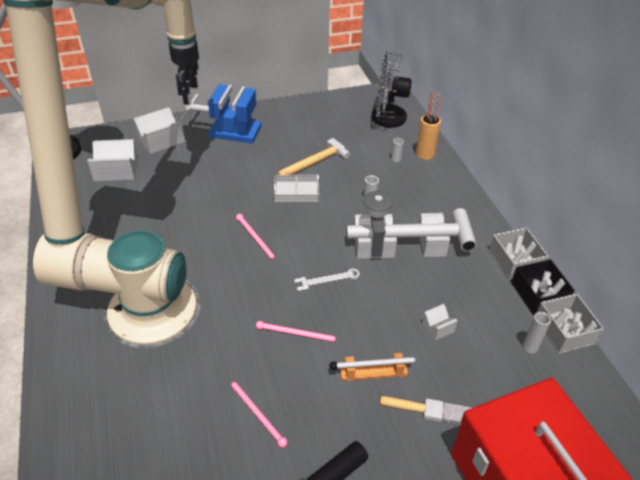

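View pics/top0.png

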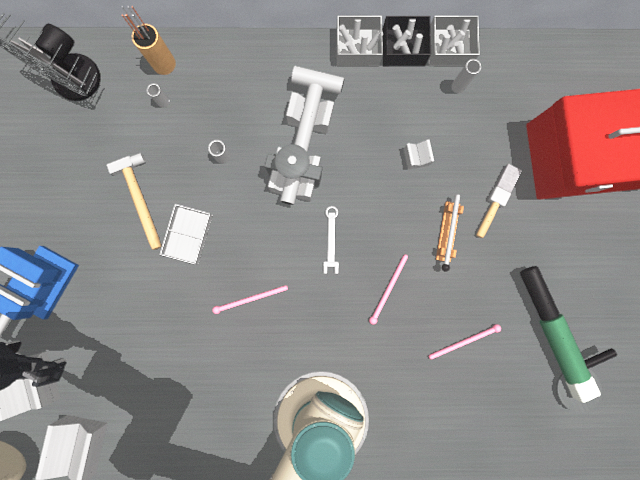

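The side view shows the cap at about (378,203), the bar with its ball at (333,366) and its tip at (414,360), all on the orange rest. The top view shows the cap at about (292,162), the ball at (446,267) and the tip at (458,195). I'll zoom in on these.

```bash
cat > h.py <<'E'
import numpy as np, cv2
from rig import readout, optics
from scipy.spatial.transform import Rotation as R
def cam(n):
    d=optics.get_image(n); return d["img"][:,:,::-1].copy(), d["camera_matrix"], d["T"]
def ray(K,T,u,v):
    return T[:3,3], T[:3,:3]@np.linalg.solve(K,[u,v,1.])
def onz(K,T,u,v,z):
    o,r=ray(K,T,u,v); return o+r*(z-o[2])/r[2]
def proj(K,T,p):
    c=T[:3,:3].T@(np.asarray(p)-T[:3,3]); q=K@c; return q[:2]/q[2]
def tri(*rs):
    A=np.zeros((3,3)); b=np.zeros(3)
    for o,r in rs:
        r=r/np.linalg.norm(r); P=np.eye(3)-np.outer(r,r); A+=P; b+=P@o
    x=np.linalg.solve(A,b); return x,[np.linalg.norm((np.eye(3)-np.outer(r,r)/(r@r))@(x-o)) for o,r in rs]
def crop(img,u,v,w,h,s):
    return cv2.resize(img[v:v+h,u:u+w],None,fx=s,fy=s,interpolation=cv2.INTER_CUBIC)
E
python3 - <<'E'
from h import *
s,_,_=cam("side"); t,_,_=cam("top")
a=np.hstack([crop(s,340,180,80,60,5),crop(t,260,130,80,60,5)]); b=np.hstack([crop(s,325,335,100,75,4),crop(t,405,190,100,75,4)])
cv2.imwrite("pics/z1.png",np.vstack([a,b]))
E
```

```text
(no output)
```

View pics/z1.png

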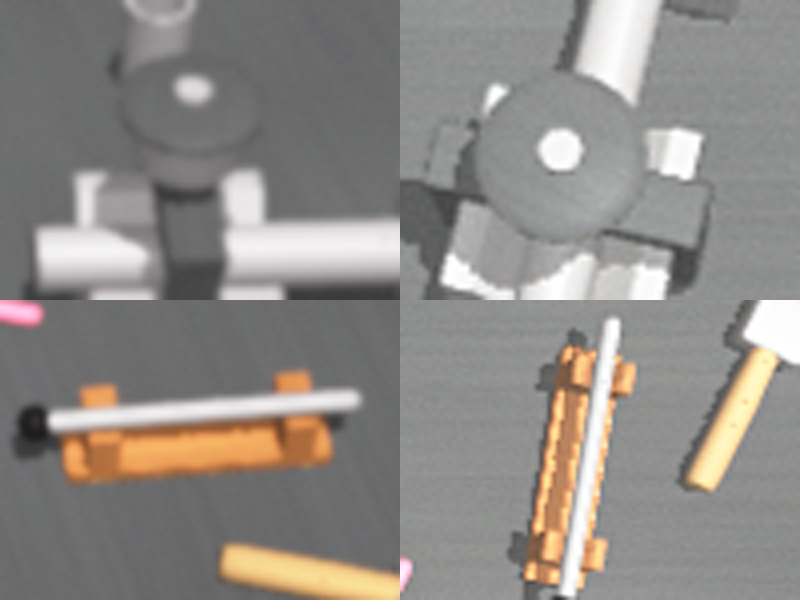

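```bash
python3 - <<'E'
from h import *
s,Ks,Ts=cam("side"); t,Kt,Tt=cam("top")
S=("s",Ks,Ts);
nut,e=tri(ray(Ks,Ts,378.2,197.3),ray(Kt,Tt,291.7,159.6)); print("nut top",nut,e)
print("cap top ell z.162",onz(Ks,Ts,378,200.3,.160),onz(Kt,Tt,291.4,160.6,.160))
tip,e=tri(ray(Ks,Ts,414,359.2),ray(Kt,Tt,457.7,194.9)); ball,e2=tri(ray(Ks,Ts,333.3,365.3),ray(Kt,Tt,445.6,266.8)); print("tip",tip,e,"ball",ball,e2,np.linalg.norm(tip-ball))
for n,K,T,a,b in(("s",Ks,Ts,(414.2,359.3),(333.3,365.3)),("t",Kt,Tt,(457.7,194.8),(445.6,266.8))):
    p,q=onz(K,T,*a,.037),onz(K,T,*b,.036); print(n,p,q,np.linalg.norm(p-q),np.arctan2(*(p-q)[1::-1]))
# nearby brightness rows
def runs(x,th):
    i=np.flatnonzero(x>th); return (i.min(),i.max()) if len(i) else None
def axis(g,rng,lo,hi,rows):
    P=[]
    for k in rng:
        x=(g[k,lo:hi] if rows else g[lo:hi,k]).astype(float); m=(x>150)
        i=np.flatnonzero(m)
        if len(i): P.append((k,lo+i.min(),lo+i.max()))
    return P
gt=t.min(2); gs=s.min(2)
print("top",axis(gt,range(90,150,6),285,335,1)); print("side",axis(gs,range(385,470,6),215,245,0))
m=cv2.inRange(s,(200,150,255),(0,0,0))
# white parts of bar profile in top view
print("bartop",[(v,np.flatnonzero(gt[v,435:475]>140)[[0,-1]]+435) for v in range(193,270,8) if (gt[v,435:475]>140).any()])
print("barside",[(u,np.flatnonzero(gs[350:375,u]>140)[[0,-1]]+350) for u in range(330,420,8) if (gs[350:375,u]>140).any()])
E
```

```text
nut top [0.60210408 0.06372836 0.16406914] [np.float64(0.00037686591384411), np.float64(0.0003768659138440498)]
cap top ell z.162 [0.5991219  0.05725044 0.16      ] [0.60138232 0.06451309 0.16      ]
tip [ 0.54888385 -0.33928685  0.03494804] [np.float64(0.0001260580400503876), np.float64(0.00012605804005018278)] ball [ 0.37107274 -0.30473676  0.03462786] [np.float64(0.0006164801390704292), np.float64(0.0006164801390704581)] 0.1811369727831534
s [ 0.54856318 -0.34088914  0.037     ] [ 0.3701489 -0.3054972  0.036    ] 0.18189349734509305 -0.19582721703591258
t [ 0.54862102 -0.33856576  0.037     ] [ 0.37164493 -0.3044673   0.036     ] 0.18023384466250228 -0.19034025408879157
top [(90, np.int64(308), np.int64(334)), (96, np.int64(290), np.int64(320)), (102, np.int64(289), np.int64(333)), (108, np.int64(287), np.int64(332)), (114, np.int64(286), np.int64(330)), (120, np.int64(297), np.int64(329)), (126, np.int64(288), np.int64(313)), (132, np.int64(286), np.int64(311)), (138, np.int64(296), np.int64(310)), (144, np.int64(295), np.int64(308))]
side [(385, np.int64(215), np.int64(244)), (3
[... 352 characters left out ...]
np.int64(244)), (451, np.int64(223), np.int64(233)), (457, np.int64(215), np.int64(233)), (463, np.int64(215), np.int64(241)), (469, np.int64(222), np.int64(240))]
bartop [(193, array([435, 473])), (201, array([435, 474])), (209, array([435, 474])), (217, array([436, 472])), (225, array([435, 473])), (233, array([435, 473])), (241, array([435, 470])), (249, array([442, 474])), (257, array([445, 474])), (265, array([450, 474]))]
barside [(338, array([362, 367])), (346, array([362, 366])), (354, array([361, 366])), (362, array([361, 365])), (370, array([360, 365])), (378, array([359, 364])), (386, array([359, 363])), (394, array([358, 363])), (402, array([358, 362])), (410, array([357, 362]))]
```

```bash
cat >> h.py <<'E'
def go(x,y,z,yaw):
    "tool-frame shift from the measured pose to TCP target with tool y at bar yaw+pi/2"
    s=readout.get_state(); q=s["ee_rot"]; M=R.from_quat([q[1],q[2],q[3],q[0]]).as_matrix()
    d=M.T@(np.array([x,y,z])-s["position"]); cy=np.arctan2(M[1,1],M[0,1])
    print("shift",d.round(4),"turn",round(float(cy-(yaw+np.pi/2)),4),"clock",s["clock"])
E
python3 - <<'E'
from h import *
s,Ks,Ts=cam("side"); t,Kt,Tt=cam("top")
for z in(.075,.085):
    a,b=onz(Ks,Ts,397,229.5,z),onz(Ks,Ts,451,228,z); print("side",z,a,b,np.arctan2(*(b-a)[1::-1]))
    a,b=onz(Kt,Tt,289,198,z),onz(Kt,Tt,316.5,86,z); print("top",z,a,b,np.arctan2(*(b-a)[1::-1]))
cv2.imwrite("pics/z2.png",np.hstack([crop(t,260,60,100,150,4),crop(s,335,180,100,150,4)]))
go(.4604,-.3218,.20,-.193)
E
```

```text
side 0.075 [0.64719812 0.0242121  0.075     ] [ 0.7864277  -0.00900155  0.075     ] -0.23417644670344984
top 0.075 [0.53458502 0.07441554 0.075     ] [0.80682925 0.00841161 0.075     ] -0.23785443181049878
side 0.085 [0.64239187 0.0148078  0.085     ] [ 0.7803888 -0.0181118  0.085    ] -0.2341764467034484
top 0.085 [0.53276787 0.07386006 0.085     ] [0.80233673 0.00850475 0.085     ] -0.23785443181049878
shift [-0.5448 -0.7118  0.0533] turn -0.1708 clock 0.4
```

View pics/z2.png

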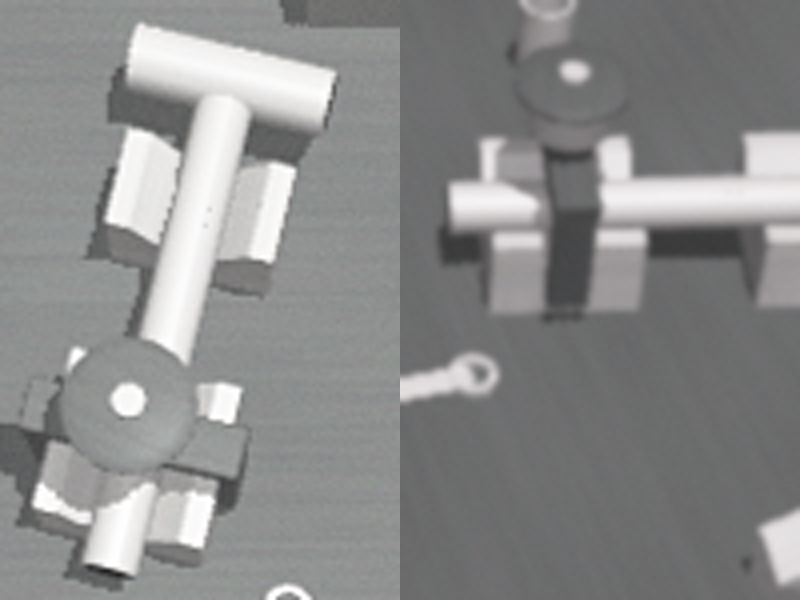

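The clamp's yaw is about -0.236, the screw axis is near (0.602, 0.063), and the bar's origin is at (0.460, -0.322) with yaw -0.193. I'm moving over the bar now.

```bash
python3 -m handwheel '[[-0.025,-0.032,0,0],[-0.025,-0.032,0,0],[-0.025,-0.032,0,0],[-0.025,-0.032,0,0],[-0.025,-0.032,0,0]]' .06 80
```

```text
refused: ROWS must be rows with the three-number parts in brackets of their own. Nothing was moved.
```

Refused on format, not on reach. It needs rows with the three-number parts in brackets of their own.

```bash
python3 -m handwheel '[[[-0.025,-0.032,0],0],[[-0.025,-0.032,0],0],[[-0.025,-0.032,0],0],[[-0.025,-0.032,0],0],[[-0.025,-0.032,0],0]]' .06 80 >/dev/null
python3 -m handwheel '[[[-0.025,-0.032,0],0],[[-0.025,-0.032,0],0],[[-0.025,-0.032,0],0],[[-0.025,-0.032,0],0],[[-0.025,-0.032,0],0]]' >/dev/null
python3 -m handwheel '[[[-0.025,-0.032,0],0],[[-0.025,-0.032,0],0],[[-0.025,-0.032,0],0],[[-0.025,-0.032,0],0],[[-0.025,-0.032,0],0]]'>/dev/null
python3 -m handwheel '[[[-0.025,-0.032,0],0],[[-0.025,-0.032,0],0],[[-0.025,-0.032,0.005],0],[[-0.025,-0.032,0.01],0],[[-0.025,-0.032,0.02],0]]'>/dev/null
python3 -m handwheel '[[[-0.02,-0.032,0.01],0],[[-0.02,-0.032,0.01],0],[[0,0,0],-0.085],[[0,0,0],-0.085],[[0,0,0],0]]'
python3 -c "
from h import *
go(.4604,-.3218,.039,-.193)"
```

```text
clock: 2.48
position: [0.4576, -0.3102, 0.1992]
ee_rot: [-0.001, 0.097, 0.995, 0.0]
contact_force: [-0.2, 0.9, -0.1]
width: 0.0602
gripper_force: 0.0
shift [-0.0051 -0.0109  0.1601] turn -0.0008 clock 2.4833
```

```bash
python3 -m handwheel '[[[-0.005,-0.011,0.03],0],[[0,0,0.04],0],[[0,0,0.03],0],[[0,0,0.02],0],[[0,0,0],0]]'
python3 - <<'E'
from h import *
go(.4604,-.3218,.039,-.193)
t,_,_=cam("top"); s,_,_=cam("side"); cv2.imwrite("pics/z3.png",np.hstack([crop(t,400,180,100,120,4),crop(s,320,300,100,120,4)]))
E
```

```text
clock: 2.9
position: [0.458, -0.3186, 0.0759]
ee_rot: [-0.004, 0.098, 0.995, 0.003]
contact_force: [-0.3, 0.3, -0.2]
width: 0.0601
gripper_force: 0.0
shift [-0.0032 -0.0029  0.0369] turn -0.0024 clock 2.9
```

View pics/z3.png

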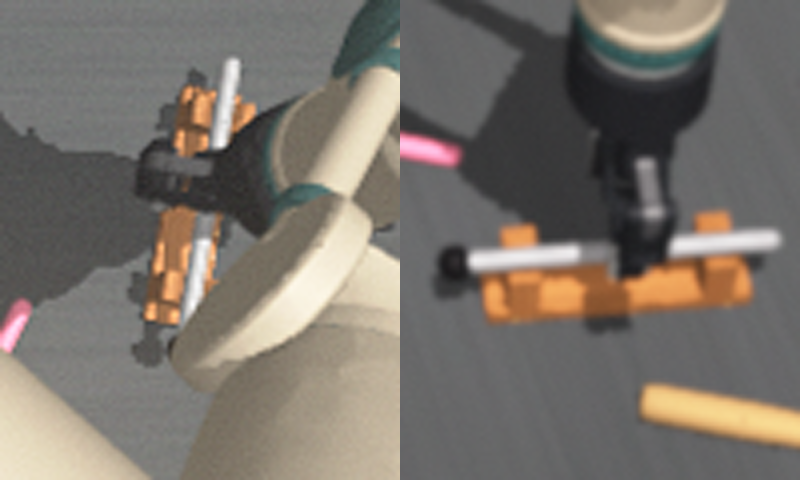

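The fingers straddle the bar's middle, between the cheeks. I'm going down to close on it.

```bash
python3 -m handwheel '[[[-0.002,-0.003,0.015],0],[[0,0,0.012],0],[[0,0,0.006],0],[[0,0,0],0],[[0,0,0],0]]'
python3 -m handwheel '[[[0,0,0],0],[[0,0,0],0],[[0,0,0],0],[[0,0,0],0],[[0,0,0],0]]' .0 50
python3 -m handwheel '[[[0,0,0],0],[[0,0,0],0],[[0,0,0],0]]'
```

```text
clock: 3.42
position: [0.4626, -0.3249, 0.0482]
ee_rot: [0.001, 0.097, 0.995, -0.001]
contact_force: [-0.4, -0.9, 0.2]
width: 0.0599
gripper_force: 0.0
clock: 3.83
position: [0.4626, -0.3225, 0.0476]
ee_rot: [0.001, 0.098, 0.995, 0.002]
contact_force: [2.2, 6.3, 4.9]
width: 0.0104
gripper_force: 48.7
clock: 4.08
position: [0.4626, -0.3225, 0.0476]
ee_rot: [0.0, 0.098, 0.995, 0.002]
contact_force: [2.2, 4.9, 5.5]
width: 0.0097
gripper_force: 48.7
```

The TCP sits about 8 mm higher than I wanted, so I'll reopen, lower it and grip again.

```bash
python3 -m handwheel '[[[0,0,0],0],[[0,0,0],0],[[0,0,0],0],[[0,0,0],0]]' .04
python3 -m handwheel '[[[0,0,0.005],0],[[0,0,0.003],0],[[0,0,0],0],[[0,0,0],0]]'
python3 -m handwheel '[[[0,0,0],0],[[0,0,0],0],[[0,0,0],0],[[0,0,0],0],[[0,0,0],0]]' .0 60
python3 -m handwheel '[[[0,0,0],0],[[0,0,0],0],[[0,0,0],0]]'
```

```text
clock: 4.42
position: [0.4619, -0.3248, 0.0469]
ee_rot: [-0.0, 0.097, 0.995, -0.0]
contact_force: [-0.5, -0.4, -0.4]
width: 0.0403
gripper_force: 0.0
clock: 4.75
position: [0.4616, -0.3243, 0.0384]
ee_rot: [-0.0, 0.097, 0.995, 0.0]
contact_force: [0.1, 0.2, -0.2]
width: 0.0396
gripper_force: 0.0
clock: 5.17
position: [0.4623, -0.3224, 0.0391]
ee_rot: [0.0, 0.098, 0.995, 0.002]
contact_force: [1.5, 5.7, 2.6]
width: 0.0103
gripper_force: 58.4
clock: 5.42
position: [0.4623, -0.3224, 0.0391]
ee_rot: [0.0, 0.097, 0.995, 0.002]
contact_force: [1.9, 4.6, 2.1]
width: 0.0106
gripper_force: 58.4
```

```bash
python3 -m handwheel '[[[0,0,-0.01],0],[[0,0,-0.03],0],[[0,0,-0.035],0],[[0,0,-0.03],0],[[0,0,0],0]]' - 70
python3 - <<'E'
from h import *
s,Ks,Ts=cam("side"); t,Kt,Tt=cam("top")
p=readout.get_state()["position"]; f=p+[.09*np.cos(-.193),.09*np.sin(-.193),-.003]
b=p+[-.092*np.cos(-.193),-.092*np.sin(-.193),-.003]
a,c=proj(Ks,Ts,f),proj(Kt,Tt,f); print(a,c,proj(Ks,Ts,b),proj(Kt,Tt,b))
ims=[]
for im,q in((s,(a+proj(Ks,Ts,b))/2),(t,c)):
    u,v=int(q[0])-50,int(q[1])-50; print(u,v); ims.append(crop(im,u,v,100,100,4))
cv2.imwrite("pics/z4.png",np.hstack(ims))
go(.602-.14*np.cos(-.436),.063-.14*np.sin(-.436),.143,-.436)
E
```

```text
clock: 5.83
position: [0.4651, -0.3276, 0.1508]
ee_rot: [0.005, 0.097, 0.995, -0.004]
contact_force: [0.2, -0.6, -1.7]
width: 0.01
gripper_force: 68.3
[421.58321111 331.0983838 ] [475.21970995 184.91628097] [336.04283076 337.08406524] [461.81626539 265.47107775]
328 284
425 134
shift [0.0738 0.4415 0.0015] turn 0.2423 clock 5.9333
```

View pics/z4.png

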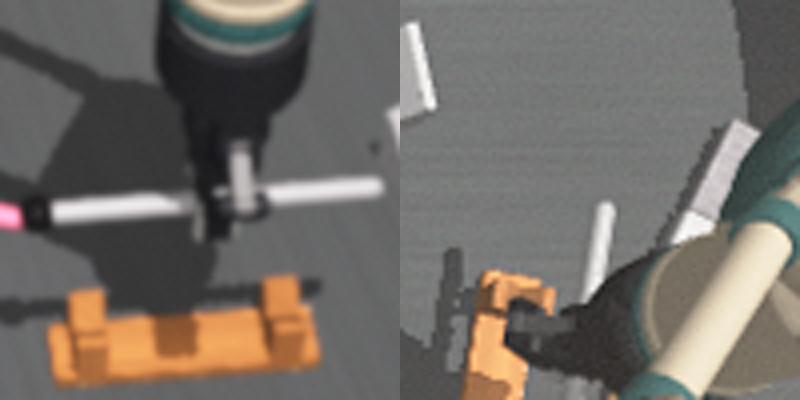

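The bar is held level and comes clear of the rest, with its tip at side (423,330), about 92 mm ahead of the TCP. I'm carrying it to the clamp at about 0.2 rad left of -x.

```bash
python3 -m handwheel '[[[0.03,0,0],0],[[0.03,0.025,0],0],[[0.014,0.035,0],0],[[0,0.04,0],0],[[0,0.04,0],0]]' >/dev/null
python3 -m handwheel '[[[0,0.04,0],0],[[0,0.04,0],0],[[0,0.04,0],0],[[0,0.04,0],0],[[0,0.04,0],0]]' >/dev/null
python3 -m handwheel '[[[0,0.04,0],0],[[0,0.035,0],0],[[0,0.02,0],0],[[0,0.0,0],0.12],[[0,0.0,0],0.12]]'
python3 -m handwheel '[[[0,0,0],0],[[0,0,0],0]]'
python3 - <<'E'
from h import *
c,s=np.cos(-.436),np.sin(-.436)
go(.602-.127*c,.063-.127*s,.143,-.436)
E
```

```text
clock: 7.18
position: [0.4719, 0.1179, 0.1422]
ee_rot: [-0.002, 0.216, 0.976, -0.001]
contact_force: [-0.4, -0.8, -1.9]
width: 0.0096
gripper_force: 68.6
clock: 7.35
position: [0.472, 0.1165, 0.1426]
ee_rot: [-0.001, 0.214, 0.977, -0.001]
contact_force: [0.4, -0.2, -1.8]
width: 0.0097
gripper_force: 68.6
shift [-0.0134  0.0064 -0.0004] turn 0.0055 clock 7.35
```

```bash
python3 -m handwheel '[[[-0.008,0.006,0],0.005],[[0,0,0],0],[[0,0,0],0]]'
python3 - <<'E'
from h import *
s,Ks,Ts=cam("side"); t,Kt,Tt=cam("top")
cv2.imwrite("pics/z5.png",np.hstack([crop(s,310,160,100,100,4),crop(t,240,130,100,100,4)]))
c,s=np.cos(-.436),np.sin(-.436)
go(.602-.127*c,.063-.127*s,.143,-.436)
E
```

```text
clock: 7.6
position: [0.4838, 0.1184, 0.1438]
ee_rot: [0.0, 0.217, 0.976, 0.0]
contact_force: [0.2, -0.4, -1.8]
width: 0.01
gripper_force: 68.6
shift [-0.0043  0.0001  0.0008] turn -0.0026 clock 7.7
```

View pics/z5.png

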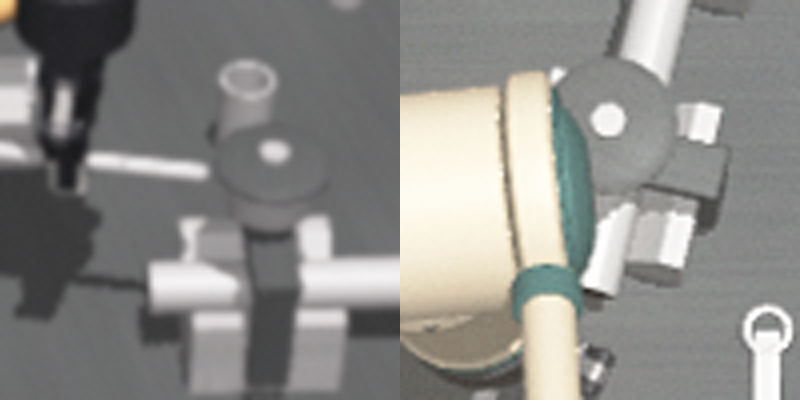

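The side view shows the bar's tip at (362,203), just short of the cap's edge and pointing at the head. I'm starting the first probe.

```bash
python3 -c "
from h import *
s,K,T=cam('side'); p=onz(K,T,361.5,202.5,.14); print(p, np.linalg.norm(p[:2]-[.602,.063]))"
python3 -m handwheel '[[[-0.004,0,0.0005],0],[[-0.002,0,0],0],[[0,0,0],0]]' | grep -E 'pos|for'
python3 -m handwheel '[[[-0.002,0,0],0],[[0,0,0],0]]'| grep -E 'pos|for'
python3 -m handwheel '[[[-0.002,0,0],0],[[0,0,0],0]]'| grep -E 'pos|for'
```

```text
[0.56452975 0.08162999 0.14      ] 0.04184610413722982
position: [0.489, 0.1158, 0.1435]
contact_force: [0.5, 0.5, -0.6]
gripper_force: 68.6
position: [0.4906, 0.1151, 0.1435]
contact_force: [1.0, 0.6, -1.4]
gripper_force: 68.6
position: [0.4923, 0.1143, 0.1435]
contact_force: [0.3, 0.2, -1.4]
gripper_force: 68.6
```

```bash
python3 -m handwheel '[[[-0.0015,0,0],0],[[0,0,0],0]]' | grep -E 'pos|t_for'
python3 -m handwheel '[[[-0.0015,0,0],0],[[0,0,0],0]]'| grep -E 'pos|t_for'
python3 -m handwheel '[[[-0.001,0,0],0],[[0,0,0],0]]'| grep -E 'pos|t_for'
```

```text
position: [0.4936, 0.1137, 0.1435]
contact_force: [0.5, 0.1, -1.4]
position: [0.4949, 0.1131, 0.1435]
contact_force: [-1.0, -0.8, -1.4]
position: [0.4958, 0.1127, 0.1434]
contact_force: [0.0, 0.7, -1.3]
```

```bash
python3 -m handwheel '[[[-0.001,0,0],0],[[0,0,0],0]]' | grep -E 'pos|t_for'
python3 -m handwheel '[[[-0.001,0,0],0],[[0,0,0],0]]'| grep -E 'pos|t_for'
python3 -m handwheel '[[[-0.001,0,0],0],[[0,0,0],0]]'| grep -E 'pos|t_for'
```

```text
position: [0.4967, 0.1123, 0.1434]
contact_force: [0.4, 1.0, -1.4]
position: [0.4976, 0.1118, 0.1434]
contact_force: [-0.4, 0.4, -1.7]
position: [0.4985, 0.1114, 0.1434]
contact_force: [1.0, -0.2, -1.7]
```

```bash
python3 -m handwheel '[[[-0.0015,0,0],0],[[0,0,0],0]]' | grep -E 'pos|t_for'
python3 -m handwheel '[[[-0.0015,0,0],0],[[0,0,0],0]]'| grep -E 'pos|t_for'
python3 -c "
from h import *
s,K,T=cam('side'); cv2.imwrite('pics/z6.png',crop(s,320,160,100,75,8)); print(readout.get_state()['contact_force'],readout.get_state()['moment'])"
```

```text
position: [0.4999, 0.1107, 0.1435]
contact_force: [-0.2, -0.5, -1.1]
position: [0.5013, 0.1101, 0.1434]
contact_force: [-0.0, -0.2, -1.2]
[-0.19370479  0.62879874 -1.47561978] [ 0.0115623   0.01826612 -0.04759204]
```

View pics/z6.png

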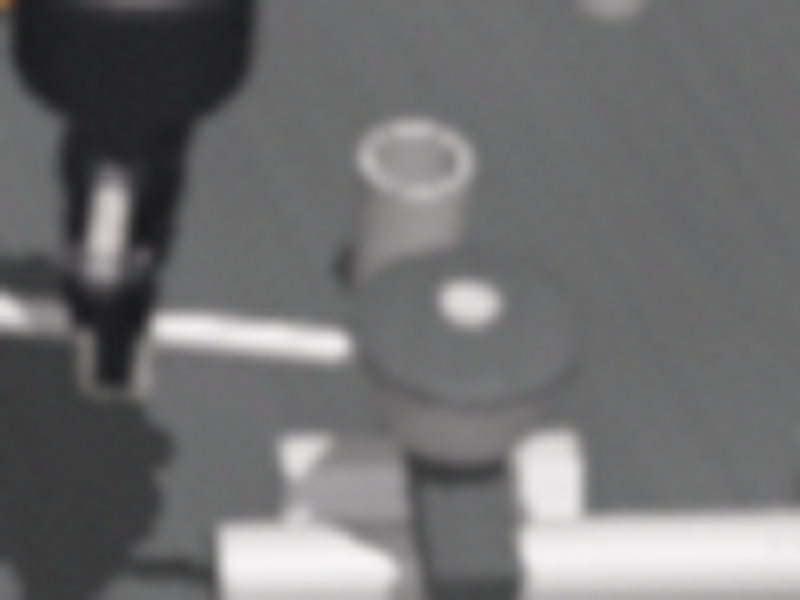

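There's no contact although the tip should be about 7 mm past the head's surface, so the bar has probably entered the hole. In the picture the tip just disappears behind the cap's edge at about (364,203). I'm advancing gently.

```bash
python3 -m handwheel '[[[-0.0015,0,0],0],[[-0.0015,0,0],0],[[0,0,0],0]]' | grep -E 'pos|t_for'
python3 -m handwheel '[[[-0.0015,0,0],0],[[-0.0015,0,0],0],[[0,0,0],0]]'| grep -E 'pos|t_for'
python3 -c "
from h import *
print(readout.get_state()['moment'])"
```

```text
position: [0.5042, 0.1088, 0.1435]
contact_force: [0.5, -0.5, -1.1]
position: [0.5068, 0.1075, 0.1435]
contact_force: [0.6, -0.4, -2.0]
[-0.01215085 -0.02832135  0.01769595]
```

```bash
python3 -m handwheel '[[[-0.002,0,0],0],[[-0.002,0,0],0],[[-0.002,0,0],0],[[0,0,0],0]]' | grep -E 'pos|t_for'
python3 -m handwheel '[[[-0.002,0,0],0],[[-0.002,0,0],0],[[-0.002,0,0],0],[[0,0,0],0]]'| grep -E 'pos|t_for'
python3 -m handwheel '[[[-0.002,0,0],0],[[-0.001,0,0],0],[[-0.001,0,0],0],[[0,0,0],0]]'| grep -E 'pos|t_for'
python3 -c "
from h import *
print(readout.get_state()['moment']); go(.602,.063,.143,-.436)"
```

```text
position: [0.5124, 0.1049, 0.1435]
contact_force: [-0.4, 0.1, -1.7]
position: [0.5179, 0.1023, 0.1435]
contact_force: [0.1, -0.0, -1.5]
position: [0.5212, 0.1008, 0.1435]
contact_force: [1.0, -0.3, -1.4]
[ 0.00294357 -0.05292372  0.03808852]
shift [-0.0892  0.0002  0.0005] turn -0.0029 clock 11.2167
```

```bash
python3 -m handwheel '[[[-0.002,0,0],0],[[-0.0015,0,0],0],[[-0.0015,0,0],0],[[0,0,0],0]]' | grep -E 'pos|t_for'
python3 -m handwheel '[[[-0.001,0,0],0],[[-0.001,0,0],0],[[0,0,0],0]]'| grep -E 'pos|t_for'
python3 -m handwheel '[[[-0.001,0,0],0],[[0,0,0],0]]'| grep -E 'pos|t_for'
```

```text
position: [0.5259, 0.0986, 0.1435]
contact_force: [0.1, 0.3, -1.4]
position: [0.5275, 0.0978, 0.1434]
contact_force: [0.4, 0.5, -0.3]
position: [0.5283, 0.0974, 0.1434]
contact_force: [0.3, 0.1, -2.3]
```

```bash
python3 -m handwheel '[[[-0.001,0,0],0],[[0,0,0],0]]' | grep -E 'pos|t_for'
python3 -m handwheel '[[[-0.001,0,0],0],[[0,0,0],0]]'| grep -E 'pos|t_for'
python3 -m handwheel '[[[-0.001,0,0],0],[[0,0,0],0]]'| grep -E 'pos|t_for'
```

```text
position: [0.5293, 0.0969, 0.1435]
contact_force: [-0.5, -0.3, -1.7]
position: [0.5302, 0.0965, 0.1434]
contact_force: [0.3, 0.4, -1.5]
position: [0.5311, 0.0961, 0.1435]
contact_force: [1.0, 0.5, -1.9]
```

```bash
python3 -m handwheel '[[[-0.001,0,0],0],[[0,0,0],0]]' | grep -E 'pos|t_for'
python3 -m handwheel '[[[-0.001,0,0],0],[[0,0,0],0]]'| grep -E 'pos|t_for'
python3 -c "
from h import *
s,K,T=cam('side'); cv2.imwrite('pics/z7.png',crop(s,300,150,120,90,6))"
```

```text
position: [0.532, 0.0956, 0.1435]
contact_force: [0.1, 0.4, -1.2]
position: [0.5324, 0.0954, 0.1433]
contact_force: [-0.4, 0.5, -2.4]
```

View pics/z7.png

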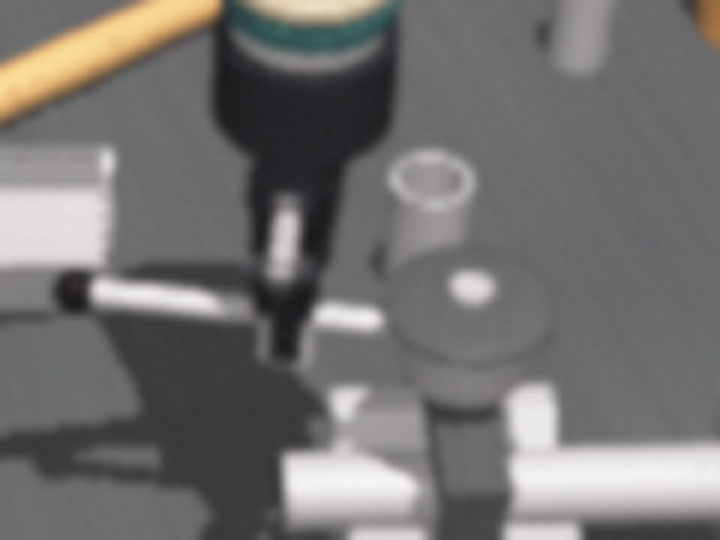

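```bash
python3 -c "
from h import *
s,K,T=cam('side'); p=onz(K,T,312.0,198.2,.14); print(p, np.linalg.norm(p[:2]-[.602,.063]),readout.get_state()['contact_force'],readout.get_state()['position'])"
python3 -m handwheel '[[[-0.001,0,0],0],[[0,0,0],0]]' | grep -E 'pos|t_for'
python3 -c "
from h import *
print(readout.get_state()['contact_force'],readout.get_state()['position'])"
python3 -m handwheel '[[[-0.001,0,0],0],[[0,0,0],0]]'| grep -E 'pos|t_for'
```

```text
[0.44620658 0.13212909 0.14      ] 0.17044184379384641 [-0.4784996   0.14650706 -0.96221371] [0.53244494 0.09534066 0.14335472]
position: [0.5326, 0.0953, 0.1431]
contact_force: [-2.5, 2.5, -1.9]
[-2.4529964   2.45001485 -1.92641684] [0.53255544 0.09528928 0.14314023]
position: [0.5326, 0.0951, 0.1429]
contact_force: [-4.7, 2.7, -0.6]
```

It's home: the ball is 170 mm from the axis, as expected, with about 5 N at the bottom. I'm easing the push and swinging clockwise about the axis (r = 76.5 mm).

```bash
cat >> h.py <<'E'
def st():
    s=readout.get_state(); q=s["ee_rot"]; M=R.from_quat([q[1],q[2],q[3],q[0]]).as_matrix()
    d=s["position"][:2]-[.602,.063]
    print("clk",round(s["clock"],2),"bar yaw",round(np.arctan2(-M[1,0],-M[0,0]),3),"polar",round(np.arctan2(-d[1],-d[0]),3),"r",round(1e3*np.hypot(*d),1),"F tool",(M.T@s["contact_force"]).round(1),"M",(M.T@s["moment"]).round(2),"z",s["position"][2].round(4),"w",round(s["width"],4))
E
python3 -m handwheel '[[[0.001,0,0],0],[[-0.0001,0.0038,0],0.05],[[-0.0001,0.0038,0],0.05],[[0,0,0],0]]'>/dev/null; python3 -c "from h import *;st()"
python3 -m handwheel '[[[-0.0001,0.0038,0],0.05],[[-0.0001,0.0038,0],0.05],[[0,0,0],0]]'>/dev/null; python3 -c "from h import *;st()"
python3 -m handwheel '[[[-0.0001,0.0038,0],0.05],[[0,0,0],0]]'>/dev/null; python3 -c "from h import *;st()"
```

```text
clk 13.57 bar yaw -0.539 polar -0.527 r 76.6 F tool [ 3.4 -1.7  1.2] M [0.38 0.58 0.17] z 0.143 w 0.0094
clk 13.82 bar yaw -0.638 polar -0.615 r 76.5 F tool [ 3.5 -5.1  0.5] M [0.68 0.5  0.06] z 0.1428 w 0.0099
clk 13.98 bar yaw -0.688 polar -0.664 r 76.5 F tool [ 3.6 -4.4 -0.2] M [0.73 0.54 0.11] z 0.1428 w 0.0098
```

```bash
python3 -m handwheel '[[[-0.0001,0.0038,0],0.05],[[-0.0001,0.0038,0],0.05],[[-0.0001,0.0038,0],0.05],[[-0.0001,0.0038,0],0.05]]'>/dev/null; python3 -c "from h import *;st()"
python3 -m handwheel '[[[-0.0001,0.0038,0],0.05],[[-0.0001,0.0038,0],0.05],[[-0.0001,0.0038,0],0.05],[[0,0,0],0]]'>/dev/null; python3 -c "from h import *;st()"
```

```text
clk 14.32 bar yaw -0.889 polar -0.858 r 76.4 F tool [ 3.4 -6.2  0.1] M [ 0.87  0.56 -0.14] z 0.1428 w 0.0093
clk 14.65 bar yaw -1.039 polar -1.018 r 76.3 F tool [ 3.4 -5.3 -0.9] M [0.78 0.44 0.1 ] z 0.1428 w 0.0098
```

```bash
python3 -m handwheel '[[[-0.0001,0.0031,0],0.04],[[0,0,0],0],[[-0.0001,0.0031,0],0.04],[[0,0,0],0]]'>/dev/null; python3 -c "from h import *;st()"
python3 -m handwheel '[[[-0.0001,0.0031,0],0.04],[[0,0,0],0]]'>/dev/null; python3 -c "from h import *;st()"
python3 -m handwheel '[[[0,0.0015,0],0.02],[[0,0,0],0]]'>/dev/null; python3 -c "from h import *;st()"
```

```text
clk 14.98 bar yaw -1.119 polar -1.099 r 76.3 F tool [ 4.2 -5.2 -1.1] M [0.82 0.48 0.08] z 0.1428 w 0.0098
clk 15.15 bar yaw -1.159 polar -1.139 r 76.2 F tool [ 3.6 -6.5 -0.1] M [0.79 0.56 0.11] z 0.1428 w 0.0095
clk 15.32 bar yaw -1.178 polar -1.158 r 76.2 F tool [ 4.  -6.3  1.5] M [0.79 0.49 0.1 ] z 0.1428 w 0.0094
```

```bash
python3 -m handwheel '[[[0,0.0023,0],0.03],[[0,0,0],0]]'>/dev/null; python3 -c "from h import *;st()"
python3 -m handwheel '[[[0,0.0023,0],0.03],[[0,0,0],0]]'>/dev/null; python3 -c "from h import *;st()"
python3 -m handwheel '[[[0,0.0015,0],0.02],[[0,0,0],0]]'>/dev/null; python3 -c "from h import *;st()"
```

```text
clk 15.48 bar yaw -1.208 polar -1.189 r 76.2 F tool [ 4.4 -6.7  0.6] M [0.85 0.46 0.06] z 0.1428 w 0.0096
clk 15.65 bar yaw -1.238 polar -1.22 r 76.2 F tool [ 3.7 -6.  -0.2] M [0.82 0.52 0.11] z 0.1428 w 0.0097
clk 15.82 bar yaw -1.258 polar -1.239 r 76.2 F tool [ 3.8 -5.4  0.7] M [0.84 0.5  0.09] z 0.1428 w 0.0095
```

```bash
python3 -m handwheel '[[[0,0.0023,0],0.03],[[0,0,0],0]]'>/dev/null; python3 -c "from h import *;st()"
python3 -m handwheel '[[[0,0.0015,0],0.02],[[0,0,0],0]]'>/dev/null; python3 -c "from h import *;st()"
python3 -m handwheel '[[[0,0.0015,0],0.02],[[0,0,0],0]]'>/dev/null; python3 -c "from h import *;st()"
```

```text
clk 15.98 bar yaw -1.288 polar -1.27 r 76.2 F tool [ 2.6 -6.2  1.2] M [0.82 0.42 0.11] z 0.1429 w 0.0098
clk 16.15 bar yaw -1.308 polar -1.29 r 76.2 F tool [ 3.5 -5.6  0.2] M [0.81 0.42 0.09] z 0.1428 w 0.0095
clk 16.32 bar yaw -1.328 polar -1.31 r 76.2 F tool [ 2.7 -5.8  0.7] M [0.85 0.4  0.1 ] z 0.1428 w 0.0099
```

```bash
python3 -m handwheel '[[[0,0.0015,0],0.02],[[0,0,0],0]]'>/dev/null; python3 -c "from h import *;st()"
python3 -m handwheel '[[[0,0.0015,0],0.02],[[0,0,0],0]]'>/dev/null; python3 -c "from h import *;st()"
python3 -m handwheel '[[[0,0.0015,0],0.02],[[0,0,0],0]]'>/dev/null; python3 -c "from h import *;st()"
```

```text
clk 16.48 bar yaw -1.348 polar -1.33 r 76.2 F tool [ 2.6 -5.7  0.8] M [0.88 0.42 0.12] z 0.1428 w 0.0098
clk 16.65 bar yaw -1.368 polar -1.35 r 76.2 F tool [ 3.4 -5.3  1.1] M [0.82 0.42 0.08] z 0.1428 w 0.0093
clk 16.82 bar yaw -1.388 polar -1.365 r 76.2 F tool [ 3.5 -5.8  0. ] M [ 0.98  0.4  -0.01] z 0.1428 w 0.0095
```

```bash
python3 -m handwheel '[[[0,0.0012,0],0.015],[[0,0,0],0]]'>/dev/null; python3 -c "from h import *;st()"
python3 -m handwheel '[[[0,0.0012,0],0.015],[[0,0,0],0]]'>/dev/null; python3 -c "from h import *;st()"
```

```text
clk 16.98 bar yaw -1.402 polar -1.372 r 76.2 F tool [ 1.6 -8.5 -1.2] M [ 1.14  0.36 -0.14] z 0.1427 w 0.0097
clk 17.15 bar yaw -1.417 polar -1.378 r 76.2 F tool [ 2.8 -9.5 -1.7] M [ 1.34  0.26 -0.25] z 0.1426 w 0.0096
```

Side force rises by about 2 N per small step and the bar stops following, so the screw is tight. I'm unloading and releasing.

```bash
python3 -m handwheel '[[[0,-0.002,0],-0.02],[[0,-0.0015,0.0005],-0.015],[[0,0,0.0005],0],[[0,0,0],0]]'>/dev/null; python3 -c "from h import *;st()"
```

```text
clk 17.48 bar yaw -1.382 polar -1.362 r 76.2 F tool [ 2.5 -6.1 -0.5] M [0.78 0.35 0.03] z 0.1424 w 0.0096
```

```bash
python3 -m handwheel '[[[0,-0.0015,0],-0.01],[[0,0,0],0]]'>/dev/null; python3 -c "from h import *;st()"
python3 -m handwheel '[[[0,-0.0015,0],-0.01],[[0,0,0],0]]'>/dev/null; python3 -c "from h import *;st()"
```

```text
clk 17.65 bar yaw -1.373 polar -1.354 r 76.2 F tool [ 4.  -4.1 -0.4] M [0.58 0.39 0.08] z 0.1425 w 0.0098
clk 17.82 bar yaw -1.363 polar -1.345 r 76.1 F tool [ 2.7 -1.9 -0.4] M [0.28 0.57 0.07] z 0.1426 w 0.0099
```

```bash
python3 -m handwheel '[[[0,-0.0008,0],0],[[0,0,0],0],[[0,0,0],0],[[0,0,0],0]]' .03 20; python3 -m handwheel '[[[0,0,0],0],[[0,0,0],0],[[0,0,0],0]]' .045
python3 -c "
from h import *
st();s,K,T=cam('side'); t,_,_=cam('top'); cv2.imwrite('pics/z8.png',np.hstack([crop(s,300,130,100,100,4),crop(t,200,100,100,100,4)]))"
```

```text
clock: 18.15
position: [0.585, 0.1361, 0.1428]
ee_rot: [0.001, 0.63, 0.776, 0.001]
contact_force: [0.1, 0.5, -0.4]
width: 0.03
gripper_force: 0.0
clock: 18.4
position: [0.5842, 0.1365, 0.1425]
ee_rot: [0.0, 0.63, 0.776, 0.0]
contact_force: [0.3, -0.3, -0.4]
width: 0.0448
gripper_force: 0.0
clk 18.4 bar yaw -1.364 polar -1.333 r 75.6 F tool [-0.3  0.2  0.4] M [ 0.01 -0.    0.02] z 0.1425 w 0.0448
```

View pics/z8.png

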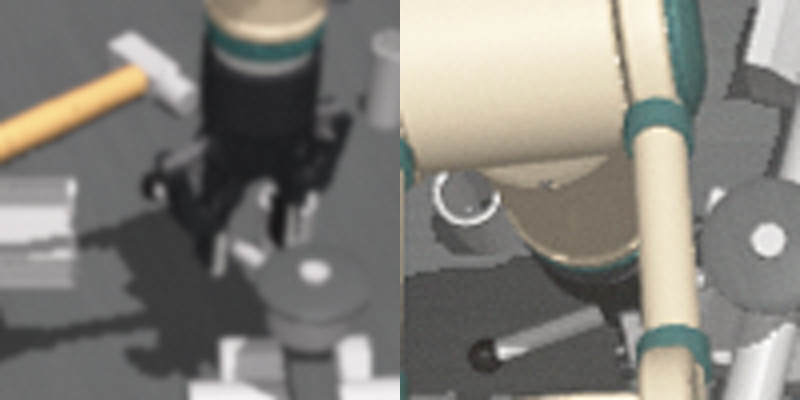

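The bar stays in the head, with its ball at top (221,189). I'm going straight up and clear to verify.

```bash
python3 -m handwheel '[[[0,0,-0.01],0],[[0,0,-0.025],0],[[0,0,-0.035],0],[[0,0,-0.035],0],[[0,0,-0.03],0]]'>/dev/null
python3 -m handwheel '[[[0.035,0,0],0],[[0.035,0,0],0],[[0.035,0,0],0],[[0.03,0,0],0],[[0,0,0],0]]'|head -2
python3 - <<'E'
from h import *
st()
s,Ks,Ts=cam("side"); t,Kt,Tt=cam("top")
cv2.imwrite('pics/z9.png',np.hstack([crop(s,300,130,100,100,4),crop(t,200,100,100,100,4)]))
E
```

```text
clock: 19.33
position: [0.5546, 0.2741, 0.2784]
clk 19.33 bar yaw -1.359 polar -1.35 r 216.3 F tool [-0.8  0.6  0.2] M [-0.   -0.02  0.02] z 0.2784 w 0.0447
```

View pics/z9.png

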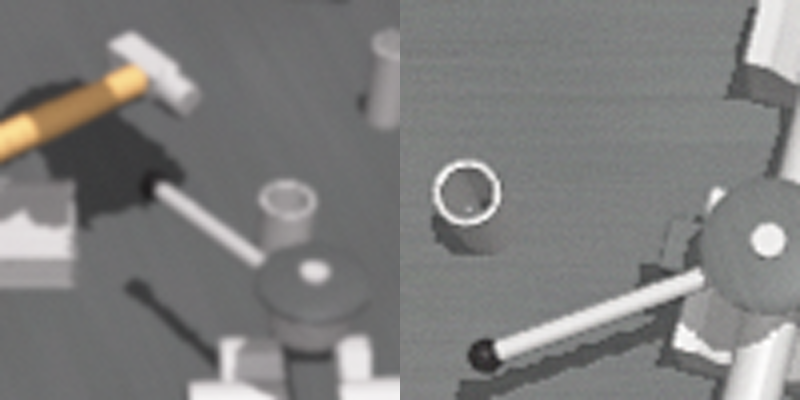

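```bash
python3 - <<'E'
from h import *
_,Ks,Ts=cam("side"); _,Kt,Tt=cam("top")
b,e=tri(ray(Ks,Ts,337,176.2),ray(Kt,Tt,220.9,188.4)); d=np.array([.602,.063])-b[:2]
print(b,np.array(e)*1e3,"dist",np.linalg.norm(np.r_[d,.14-b[2]]),"yaw",np.arctan2(d[1],d[0]))
E
```

```text
[0.5470108  0.22610209 0.11795158] [1.99536899 1.99536899] dist 0.1735287768279474 yaw -1.2456184130301957
```

```bash
python3 - <<'E'
from h import *
s,Ks,Ts=cam("side"); t,Kt,Tt=cam("top")
def cen(im,u,v,r,dark,th):
    g=im[v-r:v+r+1,u-r:u+r+1].max(2).astype(float); w=np.clip(th-g,0,None) if dark else np.clip(g-th,0,None)
    Y,X=np.mgrid[v-r:v+r+1,u-r:u+r+1]; return (w*X).sum()/w.sum(),(w*Y).sum()/w.sum(),int((w>0).sum())
bs=cen(s,337,176,7,1,50); bt=cen(t,221,188,7,1,55); ns=cen(s,378,197,6,0,150); nt=cen(t,391-100,159,7,0,170)
print(bs,bt,ns,nt)
b,e=tri(ray(Ks,Ts,*bs[:2]),ray(Kt,Tt,*bt[:2])); n,f=tri(ray(Ks,Ts,*ns[:2]),ray(Kt,Tt,*nt[:2])); h=np.r_[n[:2],.14+n[2]-.168]
print(b,e,n,f,np.linalg.norm(b-h),np.linalg.norm((b-h)[:2]))
E
```

```text
(np.float64(336.3125), np.float64(175.96634615384616), 23) (np.float64(220.416), np.float64(188.392), 20) (np.float64(378.1444591029024), np.float64(197.38654353562006), 38) (np.float64(291.6587112171838), np.float64(159.5456443914081), 58)
[0.54619651 0.22726821 0.11820406] [np.float64(0.0027787230041847683), np.float64(0.002778723004184616)] [0.60218292 0.06386194 0.1636912 ] [np.float64(0.0005184302063320583), np.float64(0.0005184302063322349)] 0.17361419272064427 0.17273125880171278
```

The ball measures 173 mm from the axis, against 170 mm when home. That's within the measuring error, but I'll nudge the ball gently with closed fingers to make sure the bar sits on the bottom.

```bash
python3 -m handwheel '[[[0,0,0],-0.056],[[0,0,0],-0.056],[[0,0,0],0],[[0,0,0],0]]' 0 20 >/dev/null
python3 -c "
from h import *
st();go(.5355,.2606,.125,-1.246)"
```

```text
clk 19.97 bar yaw -1.255 polar -1.352 r 209.7 F tool [-0.7 -0.4 -0.2] M [ 0.05  0.05 -0.03] z 0.2775 w 0.0002
shift [-0.0002 -0.0222  0.1525] turn -0.0087 clock 19.9667
```

```bash
python3 -m handwheel '[[[0.008,-0.022,0.02],-0.009],[[0,0,0.04],0],[[0,0,0.04],0],[[0,0,0.035],0],[[0,0,0.017],0]]'>/dev/null
python3 -m handwheel '[[[0,0,0],0]]'>/dev/null
python3 -c "
from h import *
st();go(.5355,.2606,.125,-1.246)
s,K,T=cam('side'); t,_,_=cam('top'); cv2.imwrite('pics/z10.png',np.hstack([crop(s,300,130,100,100,4),crop(t,200,100,100,100,4)]))"
```

```text
clk 20.47 bar yaw -1.245 polar -1.231 r 217.1 F tool [ 0.1 -1.3 -0.5] M [ 0.03  0.   -0.03] z 0.1208 w 0.0001
shift [-0.0086  0.0031 -0.0042] turn 0.0013 clock 20.4667
```

View pics/z10.png

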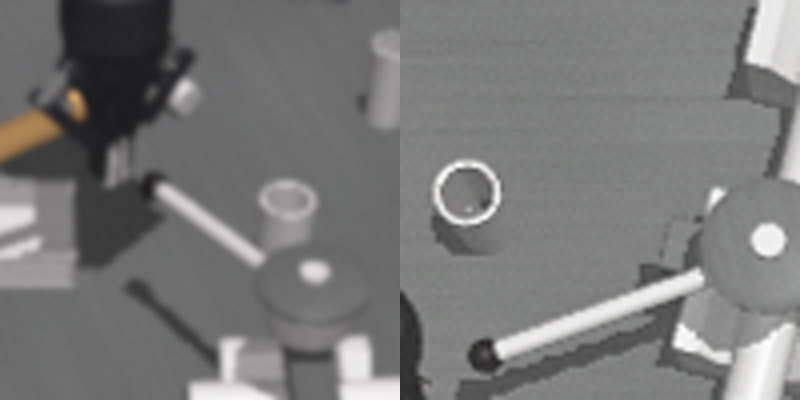

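The closed fingers stand just behind the ball at side (337,176). I'm nudging inward in small steps.

```bash
python3 -m handwheel '[[[-0.006,0.003,0],0],[[-0.006,0,0],0],[[-0.006,0,0],0],[[0,0,0],0]]'>/dev/null;python3 -c "from h import *;st()"
python3 -m handwheel '[[[-0.002,0,0],0],[[-0.0015,0,0],0],[[0,0,0],0]]'>/dev/null;python3 -c "from h import *;st()"
python3 -m handwheel '[[[-0.0015,0,0],0],[[0,0,0],0]]'>/dev/null;python3 -c "from h import *;st()"
```

```text
clk 20.9 bar yaw -1.244 polar -1.267 r 198.2 F tool [-0.5 -0.6  0.4] M [-0.01 -0.    0.  ] z 0.1268 w -0.0001
clk 21.15 bar yaw -1.243 polar -1.263 r 195.9 F tool [ 0.6 -0.1 -0. ] M [-0.05 -0.   -0.04] z 0.1257 w -0.0001
clk 21.32 bar yaw -1.243 polar -1.263 r 194.7 F tool [ 0.5  0.3 -0.6] M [0.01 0.   0.05] z 0.1254 w 0.0001
```

```bash
python3 -m handwheel '[[[-0.0012,-0.003,0],0],[[0,0,0],0]]'>/dev/null;python3 -c "from h import *;st()"
python3 -m handwheel '[[[-0.0012,0,0],0],[[0,0,0],0]]'>/dev/null;python3 -c "from h import *;st()"
python3 -m handwheel '[[[-0.0012,0,0],0],[[0,0,0],0]]'>/dev/null;python3 -c "from h import *;st()"
```

```text
clk 21.48 bar yaw -1.243 polar -1.244 r 193.5 F tool [0.  0.  0.2] M [ 0.05  0.05 -0.03] z 0.1253 w -0.0001
clk 21.65 bar yaw -1.243 polar -1.248 r 192.2 F tool [ 0.  -0.9 -0.2] M [-0.07 -0.03 -0.01] z 0.1254 w -0.0002
clk 21.82 bar yaw -1.243 polar -1.248 r 191.0 F tool [0.1 0.  0.6] M [ 0.01 -0.01 -0.03] z 0.1255 w -0.0002
```

```bash
python3 -m handwheel '[[[-0.001,0,0],0],[[0,0,0],0]]'>/dev/null;python3 -c "from h import *;st()"
python3 -m handwheel '[[[-0.001,0,0],0],[[0,0,0],0]]'>/dev/null;python3 -c "from h import *;st()"
python3 -m handwheel '[[[-0.001,0,0],0],[[0,0,0],0]]'>/dev/null;python3 -c "from h import *;st()"
```

```text
clk 21.98 bar yaw -1.243 polar -1.248 r 190.0 F tool [0.4 0.2 0.1] M [-0.04 -0.02 -0.01] z 0.1254 w 0.0002
clk 22.15 bar yaw -1.243 polar -1.248 r 189.6 F tool [ 2.3 -0.5 -0.5] M [-0.01  0.34 -0.02] z 0.1254 w 0.0004
clk 22.32 bar yaw -1.243 polar -1.247 r 189.1 F tool [ 4.2 -0.4 -0.1] M [-0.1   0.79 -0.07] z 0.1254 w -0.0
```

Contact comes at r = 190 mm (finger 11 + ball 10 + 169) and is stiff straight away, so the bar is at the bottom. I'm backing away and signing off.

```bash
python3 -m handwheel '[[[0.004,0,0],0],[[0.02,0,0],0],[[0.02,0,-0.03],0],[[0,0,-0.04],0],[[0,0,-0.04],0]]'>/dev/null
python3 -m handwheel '[[[0,0,-0.03],0],[[0,0,0],0],[[0,0,0],0]]'
python3 - <<'E'
from h import *
s,Ks,Ts=cam("side"); t,_,_=cam("top")
print("ball dark px",(s[166:188,327:348].max(2)<50).sum(),(t[180:197,212:230].max(2)<55).sum(), np.argwhere(t[180:197,212:230].max(2)<55).mean(0)+[180,212])
from rig import ticket
print(ticket.sign_off())
E
```

```text
clock: 22.98
position: [0.5294, 0.2829, 0.2679]
ee_rot: [0.002, 0.582, 0.813, 0.002]
contact_force: [-0.6, -0.1, 0.0]
width: 0.0001
gripper_force: 0.0
ball dark px 9 19 [188.89473684 220.73684211]
the job is handed in; nothing more can be done
None
```

The bar is home in the hidden hole (entered on the first probe), the screw is swung clockwise up to its stop, and the bar is released and still seated; the job was handed in at about 23 s, with the result not shown to me.

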